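Hold a spring clip gaping over a herb tag board

ROBOT

A 6-joint arm with a two-finger parallel gripper is mounted at the origin on the work surface. World frame = base frame: x ahead of the robot, y to its left, z up, the work surface at z = 0. Lengths are in m, angles in rad, forces in N, time in s.
With the tool pointing down it reaches from about 0.325 to 0.775 m from the base axis. Payload 5.5 kg.
Tool frame: the origin (TCP) lies on the centre line of the jaws, within the pads' length; the fingertips stand 19 mm ahead of it and the grasp point (between the pads) is the TCP (manip.tcp_to_tips is the z of the fingertips in the tool frame, in m); z points along the fingers, y is the direction in which the jaws open and shut (so a half turn about z gives the same grasp; the last joint's range is limited). The gripper opens to 88 mm and grips with 3 to 60 N. Pads are 20 mm wide; open, the fingers measure 115 mm over their backs; the gripper's body (75 mm by 178 mm) begins 61 mm behind the grasp point.
Start: joints at [-1.16, 0.091, 1.231, -0, 1.82, -0.057], TCP at [0.271, -0.536, 0.242] pointing down, gripper open.
Joint ranges: [-2.87, 2.87], [-0.86, 2.18], [0.17, 2.46], [-1.51, 4.65], [0.06, 2.69], [-2.65, 2.65]. Speed limits (rad/s): [2.57, 2.57, 3.01, 3.14, 3.14, 3.14].

INTERFACE

Orientations are given as a rotation vector (axis times angle).
In Python, from bench import manip gives the robot as it stands. The module is installed in compiled form; this text tells all that it offers.
- The arm moves only by the tool move_arm, never from a script. Its argument "motion" is a list of rows, each a list of 2 entries, a list of its own where there are three numbers: the shift along the tool's x, y, z in mm, then the turn, a rotation vector about the tool's x, y, z in degrees. A call has exactly 8 rows; each row shifts and turns the commanded pose from where the row before left it, along the tool's axes as they then stand; what a row does not reach is not made up. A row lasts 1/10 s, in which the tool goes at most 50 mm and 8.59 degrees, less where a joint would pass 70% of its speed; a pose out of reach is approached as far as the arm can. A call is refused whole if a number of a shift passes 50 or a number of a turn 8.59, either way. A call with a gripper value outside its range is refused whole. "fingers" is the opening, from -1 (shut) to 1 (fully open), set as the call begins (left out, the last holds). The fingers move at their own pace and stop on an object; the grip force is fixed at half the most. Time passes only in rows, so rows that do not move let the fingers close, or fill a call up. It gives the time, the measured TCP pose, the force and the opening at its end, in the units of the state.
- manip.get_obs(): the state, without advancing time (a new reading comes with each control period).
- manip.get_image(name): name is "scene" or "top" or "wrist"; returns a dict with "image" (420x560x3 uint8, blue, green, red), "range_z" (420x560 float32, m along the optical axis (not along the pixel's ray), 0 where there is no reading), "K" (3x3 intrinsics, pixels), "R" (3x3) and "t" (3): a world point X has camera coordinates R X + t. Camera axes: x right, y down, z forward; pixel columns grow to the right and rows downward; lengths in m; the calibration is good to about 2 mm. A picture is of the moment at which its call begins.
- manip.finish_job(): hands the job in, once; it reports no verdict.
Trained networks look in the newest picture that a camera, given by its name, has taken for a name from the list of things; names that differ only in an ending like _2 or _b are one class to them, and where a whole thing is asked for, a point or a joint stands for the part that bears it (a point fixed in the world has none). Each returns a list of dicts, best first, with "conf" (0 to 1); they miss things now and then, are a little off and sometimes report something else, mostly with a low value. They report only what shows in the picture. A call takes as long as a camera call. They do not tell look-alikes from the thing itself.
- manip.search_frame(thing, camera): "at" ([x, y, z] in m, in world coordinates, good to about 4 mm: the middle of the surface that is visible of it).
- manip.regions_of(thing, camera): "pixels" (420x560 bool, what is visible of it).
The state is a dict: "time_s": time; "qpos": joint angles; "joint_vel": joint speeds; "effort": joint torques, N m; "tcp_pos": TCP position; "orientation": TCP orientation; "contact_force": force on the tool from outside, world axes, zero at the start; "wrist_torque": the same for the moment, N m; "width": finger opening in m.
Only numpy, scipy, OpenCV 4.12 (cv2) and the standard library are available. Lean on these libraries where they do the work, as an engineer would, in place of code of your own. Each camera call takes 0.05 s, during which the arm holds its last target. There are 200 camera calls.

TASK

Slide the plywood tag board straight up out of the grooved aluminium holder, stand it upright and fully home in the slot of the concrete foot and let go of it. Then squeeze the handles of the steel spring clip, take it off its tab and hold it wide open astride the middle of the board's top edge, one jaw on each side, tips at least a centimetre below the edge, no part of the clip touching the board. Finish there still squeezing and holding the clip, ready for a label to be slipped in, and leave the jar, the upturned mate and the brush where they are.

Things in the scene. Friction and masses are not known exactly. Their poses are not given: they have to be found in the camera images.
- board_mid (a point): centre of the loose plywood tag board, 8 mm thick (x axis) x 90 mm wide (y) x 110 mm tall (z, up), about 55 g; top edge 55 mm above this point, bottom edge 55 mm below. It starts upright in the aluminium holder
- board_foot (a point): middle of the board's bottom edge, same axes as board_mid
- rack: fixed aluminium holder; origin under its centre, on the ledge. Base 70 (x) x 124 (y) x 12 mm; at each y end a grooved post, 34 (x) x 24 (y) mm, up to 72 mm above the ledge. The board stands on the base, thickness along x, side edges in the grooves (10 mm wide, 93 mm between groove bottoms); open between the posts. Board free once its bottom is above 72 mm
- stand_slot (a point): centre of the floor of the slot in the fixed concrete foot, 5 mm above the ledge. Foot 70 (x) x 130 (y) x 40 mm high; slot 11 mm (x) x 97 mm (y), 35 mm deep, open at the top with a 3 mm bevel round its mouth. A board fully home rests on this floor, leaning a few degrees at most
- park: fixed steel tab that the clip starts on: base 60 x 50 x 8 mm, upright plate 4 mm thick (x) x 30 mm wide (y), its top 70 mm above the ledge; origin under its centre, on the ledge
- clip_grip (a point): point half-way between the two rubber-covered handle bars at the top of the loose steel spring clip (about 70 g). Axes: z up, x from one handle to the other, y along the pin. Shut, it is 62 mm over the outsides of the bars (bars 10 mm thick, 26 mm long along y, axes at this height); fully squeezed 37 mm. Jaw tips hang 90 mm below this point
- clip_arm_p (a joint): angle of each of the clip's two arms about the pin (both move alike): 0 = shut on the tab (4 mm gap), 0.30 rad = fully squeezed against a stop, jaw tips gaping about 32 mm. The spring asks about 5 N at each bar at first, 9 N fully squeezed
- clip_jaw_p (a point): inner side of the jaw tip on the clip's +x side (2 mm from the middle plane when shut on the tab); lower edge of its flat rubber pad (14 mm tall), 48 mm below the pin axis
- clip_jaw_n (a point): inner side of the jaw tip on the clip's -x side, likewise
- clip: the whole clip; origin on its pin (12 mm thick, 32 mm long; coil 15 mm thick), 42 mm below clip_grip, same axes. At the start it grips the tab from above, handles up, pin axis 20 mm above the tab's top edge. Squeezing the bars along x opens the jaws; the bars then end about 47 mm above the pin. Free depth inside the open jaws under the coil: about 40 mm
- board: the whole board; origin at the middle of its bottom edge (same as board_foot)
- jar: closed white ceramic jar, 80 mm across, 103 mm tall, loose, a bystander; origin under its centre
- mate: dark mate gourd standing upside down, 78 mm across, 88 mm tall, loose, a bystander; origin under its centre
- brush: small brush, 160 mm long, lying on the ledge between the jar and the mate, a bystander; origin under its middle
Things that resemble listed ones, but are neither listed nor needed, are in the scene too. Leave any yellow look-alike of the park alone.

How it is judged:
On the way, in this order (a step that is already met when the one before it is completed fails the run):
1. the board has been slid up out of the holder, upright (z of board_foot in the frame of rack above 0.073 m and angle between board_mid's own z axis and vertical below 0.35 rad), for 0.1 s.
2. the board stands fully home in the concrete foot, let go (z of board_foot in the frame of stand_slot below 0.005 m and horizontal distance between board_foot and stand_slot below 0.009 m and angle between board_mid's own z axis and vertical below 0.13 rad and contact force between the fingers and board below 0.1 N), for 0.2 s.
3. the clip, squeezed open, is off its tab (z of clip_jaw_p in the frame of park above 0.072 m and value of joint clip_arm_p above 0.13 rad and contact force between the fingers and clip above 2 N), for 0.1 s.
At the end, for the whole second after the job is handed in: Board home in the foot's slot (bottom within 5 mm of the floor, 9 mm of centre, tilt under 0.13 rad); fingers squeeze the clip (over 2 N), open past 0.13 rad, a jaw tip on each side 1.5 mm clear, 6 mm or more below the top edge, within 43 mm of its middle, clip not touching board, at rest (z of board_foot in the frame of stand_slot below 0.005 m and horizontal distance between board_foot and stand_slot below 0.009 m and angle between board_mid's own z axis and vertical below 0.13 rad and ((x of clip_jaw_p in the frame of board_mid above 0.0055 m and x of clip_jaw_n in the frame of board_mid below -0.0055 m) or (x of clip_jaw_n in the frame of board_mid above 0.0055 m and x of clip_jaw_p in the frame of board_mid below -0.0055 m)) and z of each of clip_jaw_p, clip_jaw_n in the frame of board_mid below 0.049 m and y of clip_jaw_p in the frame of board_mid between -0.043 and 0.043 m and y of clip_jaw_n in the frame of board_mid between -0.043 and 0.043 m and value of joint clip_arm_p above 0.13 rad and contact force between clip and board below 0.3 N and contact force between the fingers and clip above 2 N and linear speed of each of clip, board below 0.02 m/s); the arm keeps its last pose, push and grip.
It fails at once if the jar, the mate or the brush was moved by over 25 mm (distance of any of jar, mate, brush from where it was at the start of the episode above 0.025 m).
It also fails if it takes over 64 s, if anything falls off the work surface, if the arm or the gripper's body presses on something with over 40 N, if the wrist force passes 120 N, or if a joint passes its speed limit or range.

## Working session

There is one attempt and no reset: what is moved stays moved. The work goes in short steps, Python scripts to look and compute and a tool call to move; the robot and the scene stay as the last step left them, time stands still between calls to the robot, and variables do not carry over. Pictures are saved under pics/ and viewed, about 8 in all and at most 12, crops included, and the job is handed in when it is done.

Besides the shell and the picture viewer there is one more tool, called after "Call:" by a JSON object that holds its "fn" and its "kwargs". move_arm: Moves the arm, as the interface text tells. Its arguments: {"type":"object","properties":{"motion":{"type":"array"},"fingers":{"type":"number"}},"required":["motion"]}

```bash
mkdir -p pics; cat > h.py <<'E'
import numpy as np, cv2
from bench import manip
from scipy.spatial.transform import Rotation as Ro
def cloud(im):
    z=im["range_z"]; v,u=np.mgrid[0:420,0:560]; K=im["K"]
    c=np.stack([(u-K[0,2])/K[0,0]*z,(v-K[1,2])/K[1,1]*z,z],-1)
    return (c-im["t"])@im["R"]   # R^T (c-t)
def px(im,X):
    c=im["R"]@np.array(X)+im["t"]; p=im["K"]@c; return p[:2]/p[2]
E
python3 - <<'E'
from h import *
for n in ["scene","top"]:
    im=manip.get_image(n); cv2.imwrite(f"pics/{n}0.png",im["image"])
    P=cloud(im); np.savez(f"{n}0.npz",P=P,img=im["image"],R=im["R"],t=im["t"],K=im["K"])
    print(n,"cam at",-im["R"].T@im["t"])
    for th in ["board","rack","stand_slot","park","clip","clip_grip","jar","mate","brush"]:
        try: print(th,[(np.round(d["at"],3).tolist(),round(d["conf"],2),px(im,d["at"]).astype(int).tolist()) for d in manip.search_frame(th,n)])
        except Exception as e: print(th,e)
print(manip.get_obs()["orientation"],manip.get_obs()["time_s"],manip.tcp_to_tips)
E
python3 -c "
import cv2,numpy as np
a=cv2.imread('pics/scene0.png');b=cv2.imread('pics/top0.png')
cv2.imwrite('pics/s0.png',a);"
```

```text
scene cam at [1.25012174 0.35349939 0.60563853]
board [([0.575, -0.023, 0.08], 0.97, [292, 218])]
rack [([0.588, -0.009, 0.014], 0.72, [293, 249])]
stand_slot [([0.507, 0.221, 0.032], 0.71, [414, 260]), ([0.496, -0.27, 0.117], 0.15, [219, 157])]
park [([0.52, -0.263, 0.006], 0.93, [218, 203]), ([0.6, -0.355, 0.015], 0.9, [166, 203])]
clip [([0.522, -0.265, 0.106], 0.84, [214, 167]), ([0.731, -0.124, 0.066], 0.64, [205, 247]), ([0.757, 0.167, 0.07], 0.57, [337, 314]), ([0.519, -0.262, 0.005], 0.17, [219, 203])]
clip_grip [([0.523, -0.262, 0.102], 0.83, [215, 169])]
jar [([0.756, 0.166, 0.067], 0.82, [336, 314]), ([0.523, -0.263, 0.103], 0.61, [214, 168]), ([0.577, -0.024, 0.079], 0.5, [291, 219])]
mate [([0.73, -0.124, 0.065], 0.65, [206, 247])]
brush [([0.76, -0.006, 0.019], 0.68, [248, 297])]
top cam at [ 0.42926891 -0.0486246   1.06098599]
board [([0.571, -0.034, 0.109], 0.97, [276, 233])]
rack [([0.568, -0.027, 0.012], 0.7, [273, 240])]
stand_slot [([0.485, 0.21, 0.042], 0.56, [166, 271])]
park [([0.506, -0.257, 0.008], 0.91, [371, 270]), ([0.588, -0.355, 0.006], 0.68, [412, 237])]
clip [([0.514, -0.268, 0.104], 0.55, [384, 264])]
clip_grip [([0.513, -0.262, 0.104], 0.68, [382, 264])]
jar [([0.716, 0.153, 0.082], 0.85, [195, 169])]
mate [([0.703, -0.137, 0.074], 0.98, [323, 179])]
brush [([0.749, -0.011, 0.02], 0.61, [269, 165])]
[3.05602915e+00 7.28131171e-01 2.53037021e-05] 1.0 0.019
```

View pics/scene0.png

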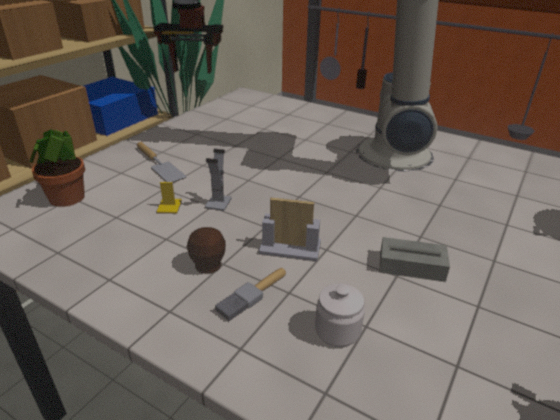

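View pics/top0.png

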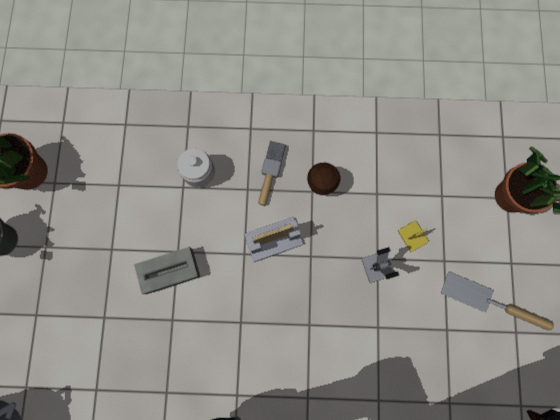

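The scene picture shows the board in its holder at (292,222), the clip on the grey park at (217,180) with the yellow look-alike at (168,200), and the foot at (414,258). The top picture shows the board edge at (272,235), the slot at (166,270), and the clip at (382,264), each turned a little in yaw. Next I'll fit the poses from the depth data.

```bash
cat > fit.py <<'E'
from h import *
d=np.load("top0.npz"); P=d["P"]; s=np.load("scene0.npz")["P"]
def rect(P,c,r,zlo,zhi,name):
    m=(P[...,2]>zlo)&(P[...,2]<zhi)&(np.hypot(P[...,0]-c[0],P[...,1]-c[1])<r)
    q=P[m]
    if len(q)<5: print(name,"few",len(q)); return
    (cx,cy),(w,h),a=cv2.minAreaRect((q[:,:2]*1000).astype(np.float32))
    print(name,len(q),"c",round(cx,1),round(cy,1),"wh",round(w,1),round(h,1),"ang",round(a,1),"z",np.round(np.percentile(q[:,2],[5,50,95]),4), "mean",np.round(q[:,:2].mean(0)*1000,1))
for n,A in(("top",d["P"]),("scene",s)):
    print(n)
    rect(A,(0.57,-.03),.1,.006,.2,"rack all")
    rect(A,(0.57,-.03),.1,.006,.02,"rack base")
    rect(A,(0.57,-.03),.1,.062,.08,"posts")
    rect(A,(0.57,-.03),.1,.11,.135,"board top")
    rect(A,(0.49,.21),.1,.02,.06,"foot")
    rect(A,(0.49,.21),.1,.034,.06,"foot top")
    rect(A,(0.49,.21),.06,.0,.03,"slot")
    rect(A,(0.515,-.262),.05,.004,.02,"park base")
    rect(A,(0.515,-.262),.06,.12,.16,"bars")
    rect(A,(0.515,-.262),.06,.08,.12,"clipmid")
    rect(A,(0.72,.16),.06,.09,.13,"jar top"); rect(A,(0.71,-.13),.06,.08,.13,"mate top")
a=d["img"]; c=np.hstack([cv2.resize(a[210:270,230:310],None,fx=5,fy=5,interpolation=2),cv2.resize(a[230:290,345:425],None,fx=5,fy=5,interpolation=2)])
b=np.load("scene0.npz")["img"]; e=np.hstack([cv2.resize(b[190:262,255:327],(400,300)),cv2.resize(b[140:215,185:260],(400,300))])
cv2.imwrite("pics/c1.png",np.vstack([c,e]))
E
python3 fit.py
```

```text
top
rack all 1594 c 600.9 -16.4 wh 131.9 124.1 ang 21.0 z [0.0087 0.0141 0.1215] mean [569.5 -27.6]
rack base 890 c 600.9 -16.4 wh 131.9 124.1 ang 21.0 z [0.008  0.0114 0.0155] mean [569.8 -27.1]
posts 301 c 572.3 -27.6 wh 34.3 116.6 ang 21.2 z [0.0664 0.0712 0.0754] mean [570.  -27.1]
board top 189 c 572.1 -27.2 wh 8.6 89.2 ang 21.3 z [0.1136 0.1211 0.1236] mean [571.6 -27.4]
foot 1720 c 488.8 213.5 wh 70.7 130.8 ang 19.8 z [0.0308 0.0386 0.0417] mean [488.2 212.6]
foot top 1603 c 489.0 213.5 wh 70.5 130.8 ang 20.0 z [0.0357 0.0388 0.0418] mean [488.5 213.8]
slot 390 c 488.5 213.7 wh 117.9 98.8 ang 25.5 z [0.0003 0.0033 0.0254] mean [480.6 210.5]
park base 324 c 512.6 -264.1 wh 85.4 66.3 ang 63.5 z [0.0044 0.0073 0.0105] mean [ 510.4 -259.4]
bars 146 c 513.8 -266.7 wh 61.7 26.2 ang 18.8 z [0.1219 0.1354 0.1382] mean [ 513.5 -266.3]
clipmid 253 c 513.8 -266.7 wh 41.7 31.9 ang 20.1 z [0.0901 0.0977 0.1177] mean [ 513.6 -265.9]
jar top 77 c 730.6 160.8 wh 21.3 21.5 ang 85.2 z [0.0968 0.0999 0.1027] mean [729.9 160.7]
mate top 328 c 711.5 -139.2 wh 49.3 50.1 ang 20.6 z [0.0805 0.0843 0.
[... 454 characters left out ...]
 z [0.0235 0.0392 0.0415] mean [498.3 217.2]
foot top 1459 c 490.6 214.2 wh 74.6 130.2 ang 19.5 z [0.0357 0.0398 0.0416] mean [493.  215.6]
slot 734 c 514.5 219.7 wh 67.2 100.3 ang 18.6 z [0.0004 0.012  0.0287] mean [524.7 222.8]
park base 255 c 520.0 -265.6 wh 77.1 50.5 ang 20.1 z [0.0054 0.0082 0.0161] mean [ 521.1 -262. ]
bars 158 c 515.9 -265.9 wh 62.9 26.9 ang 20.3 z [0.121  0.1316 0.1372] mean [ 514.4 -266. ]
clipmid 225 c 514.5 -265.9 wh 46.0 31.7 ang 13.0 z [0.0827 0.1021 0.1186] mean [ 515.5 -263.4]
jar top 142 c 731.9 161.6 wh 21.9 21.0 ang 24.9 z [0.0914 0.1007 0.1027] mean [733.8 162. ]
mate top 300 c 714.3 -138.2 wh 49.2 47.6 ang 4.8 z [0.0804 0.085  0.0881] mean [ 717.3 -135.2]
```

View pics/c1.png

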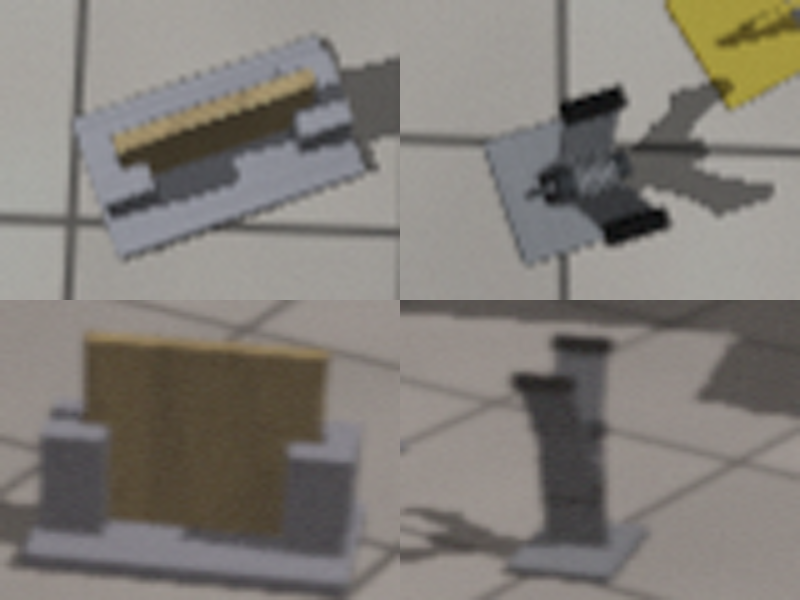

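```bash
cat >> h.py <<'E'
def plan(tgt,xang,n=8,obs=None):
    "rows from measured pose to tgt (mm), tool down, tool x at xang deg; prints tool-axis rows"
    o=obs or manip.get_obs(); R=Ro.from_rotvec(o["orientation"]); p=np.array(o["tcp_pos"])*1000
    a=np.radians(xang); Rt=Ro.from_matrix(np.array([[np.cos(a),np.sin(a),0],[np.sin(a),-np.cos(a),0],[0,0,-1]]))
    X=R.as_matrix()[:,0]; print("t",round(o["time_s"],2),"tcp",p.round(1),"xang",np.degrees(np.arctan2(X[1],X[0])).round(2),"F",np.round(o["contact_force"],1),"w",round(o["width"],4))
    dv=(R.inv()*Rt).as_rotvec()/n; st=(np.array(tgt)-p)/n
    for i in range(n):
        Ri=R*Ro.from_rotvec(dv*i); print("[",Ri.inv().apply(st).round(1).tolist(),",",np.degrees(dv).round(2).tolist(),"]")
E
python3 -c "
from h import *
plan((572.5,-27.2,190),111.2,16)"
```

```text
t 1.0 tcp [ 270.6 -535.6  241.7] xang 26.8 F [-0.3 -0.5 -1. ] w 0.0876
[ [31.2, -19.8, 3.2] , [0.0, 0.0, -5.27] ]
[ [32.9, -16.9, 3.2] , [0.0, 0.0, -5.27] ]
[ [34.3, -13.8, 3.2] , [0.0, 0.0, -5.27] ]
[ [35.4, -10.6, 3.2] , [0.0, 0.0, -5.27] ]
[ [36.2, -7.3, 3.2] , [0.0, 0.0, -5.27] ]
[ [36.7, -3.9, 3.2] , [0.0, 0.0, -5.27] ]
[ [36.9, -0.5, 3.2] , [0.0, 0.0, -5.27] ]
[ [36.8, 2.9, 3.2] , [0.0, 0.0, -5.27] ]
[ [36.4, 6.2, 3.2] , [0.0, 0.0, -5.27] ]
[ [35.7, 9.6, 3.2] , [0.0, 0.0, -5.27] ]
[ [34.7, 12.8, 3.2] , [0.0, 0.0, -5.27] ]
[ [33.3, 15.9, 3.2] , [0.0, 0.0, -5.27] ]
[ [31.7, 18.9, 3.2] , [0.0, 0.0, -5.27] ]
[ [29.9, 21.8, 3.2] , [0.0, 0.0, -5.27] ]
[ [27.7, 24.4, 3.2] , [0.0, 0.0, -5.27] ]
[ [25.4, 26.9, 3.2] , [0.0, 0.0, -5.27] ]
```

Call:
{"fn": "move_arm", "kwargs": {"motion": [[[31,-20,3],[0,0,-5.3]],[[33,-17,3],[0,0,-5.3]],[[34,-14,3],[0,0,-5.3]],[[35,-11,3],[0,0,-5.3]],[[36,-7,3],[0,0,-5.3]],[[37,-4,3],[0,0,-5.3]],[[37,0,3],[0,0,-5.3]],[[37,3,3],[0,0,-5.3]]], "fingers": 1}}

```text
time_s: 1.8
tcp_pos: [0.4215, -0.2799, 0.2177]
orientation: [2.582, 1.788, 0.0]
contact_force: [1.3, -0.8, 0.3]
width: 0.0878
```

Call:
{"fn": "move_arm", "kwargs": {"motion": [[[36,6,3],[0,0,-5.3]],[[36,10,3],[0,0,-5.3]],[[35,13,3],[0,0,-5.3]],[[33,16,3],[0,0,-5.3]],[[32,19,3],[0,0,-5.3]],[[30,22,3],[0,0,-5.3]],[[27,24,3],[0,0,-5.3]],[[20,22,3],[0,0,-5.3]]]}}

```text
time_s: 2.6
tcp_pos: [0.5686, -0.0315, 0.1936]
orientation: [1.76, 2.602, 0.001]
contact_force: [-0.4, -0.5, -0.0]
width: 0.0878
```

```bash
python3 - <<'E'
from h import *
plan((572.5,-27.2,101),111.2,8)
im=manip.get_image("wrist"); P=cloud(im)
m=(P[...,2]>.113)&(P[...,2]<.13)&(im["range_z"]>0); q=P[m]
print(len(q)); print(cv2.minAreaRect((q[:,:2]*1000).astype(np.float32)))
m=(P[...,2]>.066)&(P[...,2]<.078)&(im["range_z"]>0); q=P[m]
print(len(q),cv2.minAreaRect((q[:,:2]*1000).astype(np.float32)))
E
```

```text
t 2.6 tcp [568.6 -31.5 193.6] xang 111.87 F [-0.4 -0.5 -0. ] w 0.0878
[ [0.3, 0.6, 11.6] , [0.0, -0.0, 0.08] ]
[ [0.3, 0.6, 11.6] , [0.0, -0.0, 0.08] ]
[ [0.3, 0.6, 11.6] , [0.0, -0.0, 0.08] ]
[ [0.3, 0.6, 11.6] , [0.0, -0.0, 0.08] ]
[ [0.3, 0.6, 11.6] , [0.0, -0.0, 0.08] ]
[ [0.3, 0.6, 11.6] , [0.0, -0.0, 0.08] ]
[ [0.3, 0.6, 11.6] , [0.0, -0.0, 0.08] ]
[ [0.3, 0.6, 11.6] , [0.0, -0.0, 0.08] ]
1629
((573.2845458984375, -26.93829345703125), (8.047961235046387, 89.49402618408203), 21.20612144470215)
3478 ((641.2587280273438, -53.99790954589844), (460.0485534667969, 219.5669708251953), 85.56636810302734)
```

Call:
{"fn": "move_arm", "kwargs": {"motion": [[[0.3,0.6,11.6],[0,0,0.1]],[[0.3,0.6,11.6],[0,0,0.1]],[[0.3,0.6,11.6],[0,0,0.1]],[[0.3,0.7,11.6],[0,0,0.1]],[[0.3,0.7,11.6],[0,0,0.1]],[[0.3,0.7,11.6],[0,0,0.1]],[[0.3,0.7,11.6],[0,0,0.1]],[[0.3,0.7,11.6],[0,0,0]]]}}

```text
time_s: 3.45
tcp_pos: [0.572, -0.0293, 0.0999]
orientation: [1.782, 2.587, 0.0]
contact_force: [-0.4, -0.7, 0.0]
width: 0.0883
```

Call:
{"fn": "move_arm", "kwargs": {"motion": [[[0,0,0],[0,0,0]],[[0,0,0],[0,0,0]],[[0,0,0],[0,0,0]],[[0,0,0],[0,0,0]],[[0,0,0],[0,0,0]],[[0,0,0],[0,0,0]],[[0,0,0],[0,0,0]],[[0,0,0],[0,0,0]]], "fingers": -1}}

```text
time_s: 4.25
tcp_pos: [0.572, -0.0292, 0.1009]
orientation: [1.782, 2.588, 0.0]
contact_force: [0.4, -0.3, 0.1]
width: 0.0272
```

```bash
python3 - <<'E'
from h import *
plan((573,-27.2,196),111.2,8)
E
```

```text
t 4.25 tcp [572.  -29.2 100.9] xang 110.91 F [ 0.4 -0.3  0.1] w 0.0272
[ [0.2, 0.2, -11.9] , [0.0, -0.0, -0.04] ]
[ [0.2, 0.2, -11.9] , [0.0, -0.0, -0.04] ]
[ [0.2, 0.2, -11.9] , [0.0, -0.0, -0.04] ]
[ [0.2, 0.2, -11.9] , [0.0, -0.0, -0.04] ]
[ [0.2, 0.2, -11.9] , [0.0, -0.0, -0.04] ]
[ [0.2, 0.2, -11.9] , [0.0, -0.0, -0.04] ]
[ [0.2, 0.2, -11.9] , [0.0, -0.0, -0.04] ]
[ [0.2, 0.2, -11.9] , [0.0, -0.0, -0.04] ]
```

Call:
{"fn": "move_arm", "kwargs": {"motion": [[[0,0,0],[0,0,0]],[[0,0,0],[0,0,0]],[[0,0,0],[0,0,0]],[[0,0,0],[0,0,0]],[[0,0,0],[0,0,0]],[[0,0,-2],[0,0,0]],[[0,0,-4],[0,0,0]],[[0,0,-6],[0,0,0]]]}}

```text
time_s: 5.05
tcp_pos: [0.5731, -0.0284, 0.1124]
orientation: [1.78, 2.588, 0.004]
contact_force: [5.9, 2.7, -3.6]
width: 0.0081
```

Call:
{"fn": "move_arm", "kwargs": {"motion": [[[0,0,-10],[0,0,0]],[[0,0,-12],[0,0,0]],[[0,0,-12],[0,0,0]],[[0,0,-12],[0,0,0]],[[0,0,-12],[0,0,0]],[[0,0,-12],[0,0,0]],[[0,0,-10],[0,0,0]],[[0,0,-3],[0,0,0]]]}}

```text
time_s: 5.85
tcp_pos: [0.5723, -0.0294, 0.1976]
orientation: [1.781, 2.586, 0.001]
contact_force: [-0.1, -0.9, -0.4]
width: 0.0079
```

```bash
python3 - <<'E'
from h import *
o=manip.get_obs()
im=manip.get_image("top"); P=cloud(im)
m=(P[...,2]>.02)&(P[...,2]<.25)&(abs(P[...,0]-.573)<.08)&(abs(P[...,1]+.028)<.08)
cv2.imwrite("pics/lift.png",np.hstack([manip.get_image("scene")["image"][120:280,200:400],im["image"][170:330,200:400]]).repeat(2,0).repeat(2,1))
plan((489.3,213.7,199),109.9,8)
E
```

```text
t 5.95 tcp [572.1 -29.3 196.4] xang 110.89 F [ 0.3  1.1 -1.1] w 0.008
[ [32.1, 1.2, -0.3] , [0.0, 0.0, 0.12] ]
[ [32.1, 1.1, -0.3] , [0.0, 0.0, 0.12] ]
[ [32.1, 1.0, -0.3] , [0.0, 0.0, 0.12] ]
[ [32.1, 1.0, -0.3] , [0.0, 0.0, 0.12] ]
[ [32.1, 0.9, -0.3] , [0.0, 0.0, 0.12] ]
[ [32.1, 0.8, -0.3] , [0.0, 0.0, 0.12] ]
[ [32.1, 0.7, -0.3] , [0.0, 0.0, 0.12] ]
[ [32.1, 0.7, -0.3] , [0.0, 0.0, 0.12] ]
```

View pics/lift.png

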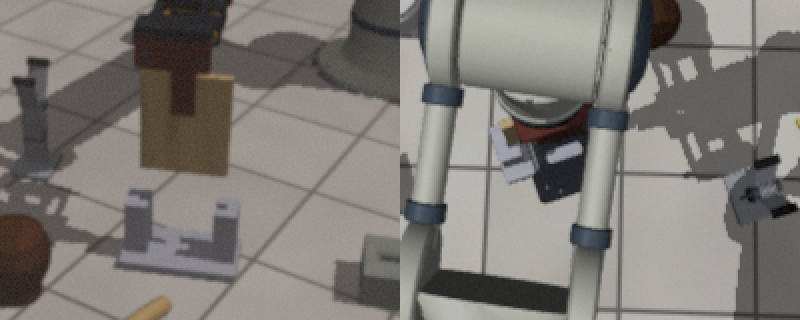

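The picture shows the board hanging upright above the empty holder. Next I carry it over the foot.

Call:
{"fn": "move_arm", "kwargs": {"motion": [[[20,1,0],[0,0,0.2]],[[35,1,0],[0,0,0.2]],[[40,1,0],[0,0,0.2]],[[40,1,0],[0,0,0.1]],[[40,1,0],[0,0,0.1]],[[40,1,0],[0,0,0.1]],[[28,1,0],[0,0,0.1]],[[12,1,0],[0,0,0]]]}}

```text
time_s: 6.75
tcp_pos: [0.4896, 0.2147, 0.1951]
orientation: [-1.8, -2.573, 0.001]
contact_force: [-0.3, 0.2, -0.3]
width: 0.0078
```

```bash
python3 - <<'E'
from h import *
plan((489.9,212.1,160),109.9,8)
o=manip.get_obs(); R=Ro.from_rotvec(o["orientation"]).as_matrix(); p=np.array(o["tcp_pos"])
for n in("wrist","top","scene"):
    im=manip.get_image(n); P=cloud(im); cv2.imwrite(f"pics/f_{n}.png",im["image"])
    L=(P-p)@R*1000
    m=(abs(L[...,1])<8)&(L[...,2]<85)&(L[...,2]>-30)&(abs(L[...,0])<60)&(im["range_z"]>0)
    q=L[m]
    if len(q): print(n,len(q),np.percentile(q,[1,50,99],axis=0).round(1).tolist())
    m=(P[...,2]>.034)&(P[...,2]<.046)&(np.hypot(P[...,0]-.489,P[...,1]-.2137)<.1)
    q=P[m]
    if len(q)>5: print(len(q),cv2.minAreaRect((q[:,:2]*1000).astype(np.float32)))
cv2.imwrite("pics/f_all.png",np.hstack([cv2.imread("pics/f_wrist.png")[:,60:460],cv2.imread("pics/f_scene.png")[100:300,300:500].repeat(2,0).repeat(2,1)[:,:, :] if 0 else cv2.resize(cv2.imread("pics/f_scene.png")[100:310,310:510],(400,420))]))
E
```

```text
t 6.75 tcp [489.6 214.7 195.1] xang 110.06 F [-0.3  0.2 -0.3] w 0.0078
[ [-0.3, -0.1, 4.4] , [-0.01, -0.0, 0.02] ]
[ [-0.3, -0.1, 4.4] , [-0.01, -0.0, 0.02] ]
[ [-0.3, -0.1, 4.4] , [-0.01, -0.0, 0.02] ]
[ [-0.3, -0.1, 4.4] , [-0.01, -0.0, 0.02] ]
[ [-0.3, -0.1, 4.4] , [-0.01, -0.0, 0.02] ]
[ [-0.3, -0.1, 4.4] , [-0.01, -0.0, 0.02] ]
[ [-0.3, -0.1, 4.4] , [-0.01, -0.0, 0.02] ]
[ [-0.3, -0.1, 4.4] , [-0.01, -0.0, 0.02] ]
wrist 4954 [[-41.6, -7.6, -28.9], [12.8, -0.3, -21.3], [46.3, 7.6, 68.1]]
8429 ((490.1158142089844, 213.71347045898438), (70.16259002685547, 130.04405212402344), 19.830188751220703)
top 229 [[-43.2, -5.5, -22.9], [-31.3, -4.8, 24.3], [-2.9, 2.7, 83.5]]
907 ((489.09375, 213.41891479492188), (70.6919174194336, 130.51844787597656), 19.680381774902344)
scene 2247 [[-44.7, -0.9, -21.4], [0.1, 3.1, 34.2], [44.0, 6.2, 84.0]]
1468 ((488.86737060546875, 213.53330993652344), (77.05447387695312, 130.11407470703125), 20.21215057373047)
```

View pics/f_all.png

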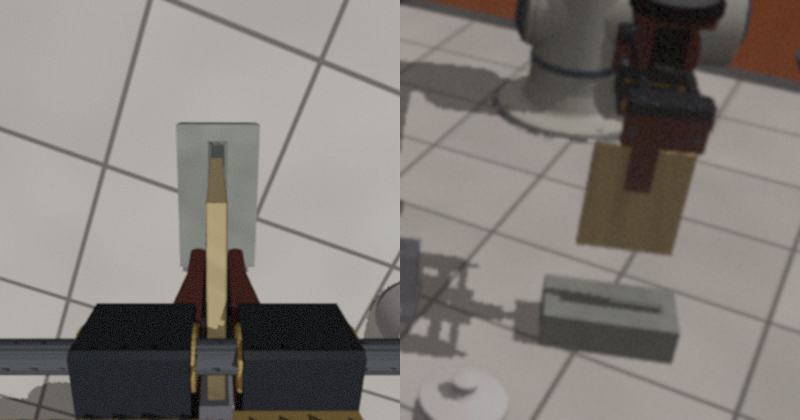

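The wrist picture shows the board at column 217 in line with the slot. The scene picture shows it upright about 60 mm above the foot.

Call:
{"fn": "move_arm", "kwargs": {"motion": [[[-0.4,0,7],[0,0,0]],[[-0.4,0,8],[0,0,0]],[[-0.4,0,8],[0,0,0]],[[-0.4,0,8],[0,0,0]],[[-0.4,0,8],[0,0,0]],[[-0.4,0,8],[0,0,0]],[[0,0,8],[0,0,0]],[[0,0,4],[0,0,0]]]}}

```text
time_s: 7.7
tcp_pos: [0.4913, 0.2103, 0.1356]
orientation: [-1.804, -2.571, 0.002]
contact_force: [0.1, -0.2, -0.5]
width: 0.0081
```

```bash
python3 - <<'E'
from h import *
plan((490.1,212.3,96),109.9,8)
o=manip.get_obs(); R=Ro.from_rotvec(o["orientation"]).as_matrix(); p=np.array(o["tcp_pos"])
im=manip.get_image("scene"); P=cloud(im)
L=(P-p)@R*1000
m=(abs(L[...,1])<12)&(L[...,2]<82)&(L[...,2]>-26)&(abs(L[...,0])<60)&(im["range_z"]>0)
q=L[m]
for z in range(-20,100,15):
    k=q[abs(q[:,2]-z)<5]
    if len(k): print(z,len(k),np.percentile(k[:,0],[1,99]).round(1),np.median(k[:,1]).round(1))
k=q[np.abs(q[:,0])<30]; print("bottom z(tool)",np.percentile(k[:,2],[.5,99.5]))
im=manip.get_image("wrist");P=cloud(im)
m=(P[...,2]>.034)&(P[...,2]<.046)&(np.hypot(P[...,0]-.489,P[...,1]-.2137)<.1)&(im["range_z"]>0)
q=P[m];print(len(q),cv2.minAreaRect((q[:,:2]*1000).astype(np.float32)))
cv2.imwrite("pics/g.png",np.hstack([im["image"][100:400,100:400],cv2.resize(manip.get_image("scene")["image"][150:300,350:500],(300,300))]))
E
```

```text
t 7.7 tcp [491.3 210.3 135.6] xang 109.91 F [ 0.1 -0.2 -0.5] w 0.0081
[ [0.3, -0.1, 5.0] , [-0.01, -0.0, 0.0] ]
[ [0.3, -0.1, 5.0] , [-0.01, -0.0, 0.0] ]
[ [0.3, -0.1, 5.0] , [-0.01, -0.0, 0.0] ]
[ [0.3, -0.1, 5.0] , [-0.01, -0.0, 0.0] ]
[ [0.3, -0.1, 5.0] , [-0.01, -0.0, 0.0] ]
[ [0.3, -0.1, 5.0] , [-0.01, -0.0, 0.0] ]
[ [0.3, -0.1, 5.0] , [-0.01, -0.0, 0.0] ]
[ [0.3, -0.1, 5.0] , [-0.01, -0.0, 0.0] ]
-20 66 [-43.1  33.8] 2.2
-5 200 [-42.8  44.9] 2.9
10 201 [-42.2  45.9] 3.1
25 194 [-43.1  45.2] 2.8
40 209 [-43.1  45.2] 2.7
55 198 [-43.3  44.8] 2.8
70 200 [-43.1  44.9] 2.6
85 40 [-41.6  45.5] 2.9
bottom z(tool) [-21.34001724  81.6467722 ]
12156 ((490.08294677734375, 213.7218017578125), (70.14308166503906, 130.05702209472656), 19.78085708618164)
```

View pics/g.png

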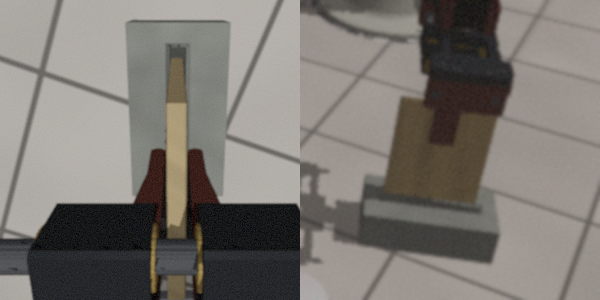

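The two pictures show the board just above the mouth, lined up across the slot (column 177) and about 2 mm short along it. I shift that much and lower the board.

Call:
{"fn": "move_arm", "kwargs": {"motion": [[[1.2,-0.2,0],[0,0,0]],[[1.2,-0.1,0],[0,0,0]],[[0,0,4],[0,0,0]],[[0,0,5],[0,0,0]],[[0,0,6],[0,0,0]],[[0,0,6],[0,0,0]],[[0,0,6],[0,0,0]],[[0,0,5],[0,0,0]]]}}

```text
time_s: 8.65
tcp_pos: [0.4904, 0.2125, 0.1039]
orientation: [-1.804, -2.571, 0.001]
contact_force: [-0.3, 0.2, -1.1]
width: 0.0077
```

```bash
python3 -c "
from h import *
plan((490.6,212.3,94),109.9,1)"
```

```text
t 8.65 tcp [490.4 212.5 103.9] xang 109.9 F [-0.3  0.2 -1.1] w 0.0077
[ [-0.2, 0.2, 9.9] , [-0.04, -0.0, -0.0] ]
```

Call:
{"fn": "move_arm", "kwargs": {"motion": [[[0,0,3],[0,0,0]],[[0,0,2.5],[0,0,0]],[[0,0,2],[0,0,0]],[[0,0,1],[0,0,0]],[[0,0,1],[0,0,0]],[[0,0,0.5],[0,0,0]],[[0,0,0],[0,0,0]],[[0,0,0],[0,0,0]]]}}

```text
time_s: 9.45
tcp_pos: [0.4906, 0.2126, 0.095]
orientation: [1.804, 2.572, 0.0]
contact_force: [0.6, 1.0, -1.1]
width: 0.0079
```

Call:
{"fn": "move_arm", "kwargs": {"motion": [[[0,0,0.5],[0,0,0]],[[0,0,0.5],[0,0,0]],[[0,0,0.5],[0,0,0]],[[0,0,0],[0,0,0]],[[0,0,0],[0,0,0]],[[0,0,0],[0,0,0]],[[0,0,0],[0,0,0]],[[0,0,0],[0,0,0]]]}}

```text
time_s: 10.25
tcp_pos: [0.4907, 0.2126, 0.0937]
orientation: [1.804, 2.572, 0.001]
contact_force: [-0.7, 0.5, 4.0]
width: 0.0077
```

Call:
{"fn": "move_arm", "kwargs": {"motion": [[[0,0,0],[0,0,0]],[[0,0,0],[0,0,0]],[[0,0,0],[0,0,0]],[[0,0,0],[0,0,0]],[[0,0,0],[0,0,0]],[[0,0,0],[0,0,0]],[[0,0,0],[0,0,0]],[[0,0,0],[0,0,0]]], "fingers": 1}}

```text
time_s: 11.05
tcp_pos: [0.4906, 0.2126, 0.0933]
orientation: [1.804, 2.572, -0.0]
contact_force: [0.1, -0.2, 0.0]
width: 0.0683
```

Call:
{"fn": "move_arm", "kwargs": {"motion": [[[0,0,-10],[0,0,0]],[[0,0,-14],[0,0,0]],[[0,0,-16],[0,0,0]],[[0,0,-16],[0,0,0]],[[0,0,-16],[0,0,0]],[[0,0,-16],[0,0,0]],[[0,0,-12],[0,0,0]],[[0,0,-8],[0,0,0]]]}}

```text
time_s: 11.85
tcp_pos: [0.4909, 0.2127, 0.203]
orientation: [1.804, 2.571, 0.002]
contact_force: [0.2, -0.2, 0.1]
width: 0.0877
```

```bash
cat > bt.py <<'E'
from h import *
def board():
    for n in("wrist","top","scene"):
        im=manip.get_image(n);P=cloud(im)
        d=np.hypot(P[...,0]-.4895,P[...,1]-.2136)
        for lo,hi in((.105,.125),(.060,.075)):
            q=P[(P[...,2]>lo)&(P[...,2]<hi)&(d<.055)&(im["range_z"]>0)]
            if len(q)>20:
                c,wh,a=cv2.minAreaRect((q[:,:2]*1000).astype(np.float32)); print(n,lo,len(q),np.round(c,1),np.round(wh,1),round(a,1),"z",np.percentile(q[:,2],[50,99]).round(4),q[:,:2].mean(0).round(4))
E
python3 -c "
from bt import *
board(); plan((514,-266.5,200),110,16)"
```

```text
wrist 0.105 1369 [490.  213.7] [ 7.5 90.1] 19.7 z [0.1154 0.1169] [0.4889 0.2162]
top 0.105 126 [492.  203.7] [ 8.3 69.5] 20.7 z [0.1135 0.1172] [0.4934 0.199 ]
top 0.06 37 [486.8 206.9] [ 7.2 79.5] 25.3 z [0.0687 0.0749] [0.4906 0.1985]
scene 0.105 310 [490.  213.8] [13.5 89.7] 19.1 z [0.1127 0.1164] [0.4917 0.2146]
scene 0.06 285 [493.6 214.8] [10.8 89.6] 16.2 z [0.0675 0.0748] [0.4929 0.2147]
t 12.0 tcp [490.7 212.6 201.6] xang 109.9 F [-0.6 -1.1 -0.2] w 0.0878
[ [-28.7, -8.8, 0.1] , [0.0, -0.0, -0.01] ]
[ [-28.6, -8.8, 0.1] , [0.0, -0.0, -0.01] ]
[ [-28.6, -8.8, 0.1] , [0.0, -0.0, -0.01] ]
[ [-28.6, -8.8, 0.1] , [0.0, -0.0, -0.01] ]
[ [-28.6, -8.8, 0.1] , [0.0, -0.0, -0.01] ]
[ [-28.6, -8.8, 0.1] , [0.0, -0.0, -0.01] ]
[ [-28.6, -8.8, 0.1] , [0.0, -0.0, -0.01] ]
[ [-28.6, -8.8, 0.1] , [0.0, -0.0, -0.01] ]
[ [-28.6, -8.9, 0.1] , [0.0, -0.0, -0.01] ]
[ [-28.6, -8.9, 0.1] , [0.0, -0.0, -0.01] ]
[ [-28.6, -8.9, 0.1] , [0.0, -0.0, -0.01] ]
[ [-28.6, -8.9, 0.1] , [0.0, -0.0, -0.01] ]
[ [-28.6, -8.9, 0.1] , [0.0, -0.0, -0.01] ]
[ [-28.6, -8.9, 0.1] , [0.0, -0.0, -0.01] ]
[ [-28.6, -8.9, 0.1] , [0.0, -0.0, -0.01] ]
[ [-28.6, -8.9, 0.1] , [0.0, -0.0, -0.01] ]
```

Board is home: its top is at z = 115 mm, centred on the foot. Now the clip.

Call:
{"fn": "move_arm", "kwargs": {"motion": [[[-20,-9,0],[0,0,0]],[[-29,-9,0],[0,0,0]],[[-29,-9,0],[0,0,0]],[[-29,-9,0],[0,0,0]],[[-29,-9,0],[0,0,0]],[[-29,-9,0],[0,0,0]],[[-29,-9,0],[0,0,0]],[[-29,-9,0],[0,0,0]]]}}

```text
time_s: 12.8
tcp_pos: [0.4983, -0.0228, 0.2001]
orientation: [-1.803, -2.571, 0.001]
contact_force: [0.4, -0.1, 0.0]
width: 0.0877
```

Call:
{"fn": "move_arm", "kwargs": {"motion": [[[-29,-9,0],[0,0,0]],[[-29,-9,0],[0,0,0]],[[-29,-9,0],[0,0,0]],[[-29,-9,0],[0,0,0]],[[-29,-9,0],[0,0,0]],[[-29,-9,0],[0,0,0]],[[-29,-9,0],[0,0,0]],[[-27,-6,0],[0,0,0]]]}}

```text
time_s: 13.6
tcp_pos: [0.5116, -0.2627, 0.1999]
orientation: [-1.804, -2.57, 0.0]
contact_force: [0.6, 0.4, -0.2]
width: 0.0879
```

```bash
python3 - <<'E'
from h import *
plan((514,-266.5,132),110,8)
im=manip.get_image("wrist");P=cloud(im)
d=np.hypot(P[...,0]-.514,P[...,1]+.2665)
for lo,hi,r in((.125,.145,.06),(.085,.12,.03),(.003,.014,.06)):
    q=P[(P[...,2]>lo)&(P[...,2]<hi)&(d<r)&(im["range_z"]>0)]
    if len(q)>5: print(lo,len(q),cv2.minAreaRect((q[:,:2]*1000).astype(np.float32)),np.percentile(q[:,2],[2,50,98]))
cv2.imwrite("pics/w2.png",im["image"])
E
```

```text
t 13.6 tcp [ 511.6 -262.7  199.9] xang 109.87 F [ 0.6  0.4 -0.2] w 0.0879
[ [-0.6, 0.1, 8.5] , [-0.01, -0.01, -0.02] ]
[ [-0.6, 0.1, 8.5] , [-0.01, -0.01, -0.02] ]
[ [-0.6, 0.1, 8.5] , [-0.01, -0.01, -0.02] ]
[ [-0.6, 0.1, 8.5] , [-0.01, -0.01, -0.02] ]
[ [-0.6, 0.1, 8.5] , [-0.01, -0.01, -0.02] ]
[ [-0.6, 0.1, 8.5] , [-0.01, -0.01, -0.02] ]
[ [-0.6, 0.1, 8.5] , [-0.01, -0.01, -0.02] ]
[ [-0.6, 0.1, 8.5] , [-0.01, -0.01, -0.02] ]
0.125 1326 ((514.9017944335938, -267.26416015625), (61.9984016418457, 27.04229164123535), 18.90744400024414) [0.12597505 0.13635236 0.13822945]
0.085 2078 ((514.757080078125, -267.38775634765625), (43.335121154785156, 32.46234130859375), 20.818157196044922) [0.08931897 0.09806209 0.11917712]
0.003 1982 ((517.4293823242188, -262.1385498046875), (99.10579681396484, 60.87678527832031), 13.589396476745605) [0.00526775 0.00829265 0.00986118]
```

View pics/w2.png

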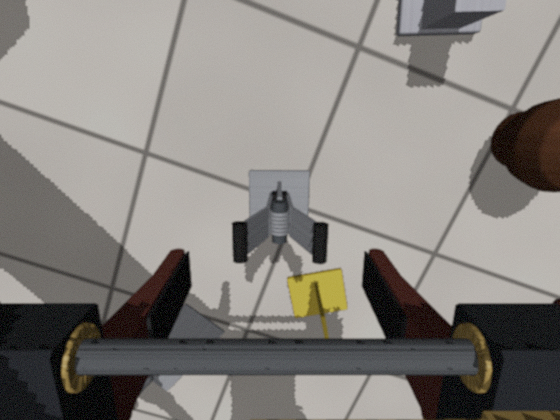

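The wrist picture shows the clip centred between the open fingers, with bars at (240,242) and (320,242). The yellow look-alike at (318,292) is low and clear. I descend and squeeze.

Call:
{"fn": "move_arm", "kwargs": {"motion": [[[-0.8,0.2,6],[0,0,0]],[[-0.8,0.2,10],[0,0,0]],[[-0.7,0.2,10],[0,0,0]],[[-0.7,0.2,10],[0,0,0]],[[-0.7,0.2,10],[0,0,0]],[[-0.7,0.2,10],[0,0,0]],[[-0.7,0.1,7],[0,0,0]],[[0,0,3],[0,0,0]]]}}

```text
time_s: 14.45
tcp_pos: [0.5149, -0.2656, 0.1341]
orientation: [-1.803, -2.571, 0.0]
contact_force: [-0.5, 0.4, 0.3]
width: 0.0881
```

Call:
{"fn": "move_arm", "kwargs": {"motion": [[[0,0,0],[0,0,0]],[[0,0,0],[0,0,0]],[[0,0,0],[0,0,0]],[[0,0,0],[0,0,0]],[[0,0,0],[0,0,0]],[[0,0,0],[0,0,0]],[[0,0,0],[0,0,0]],[[0,0,0],[0,0,0]]], "fingers": -1}}

```text
time_s: 15.25
tcp_pos: [0.5151, -0.2657, 0.1353]
orientation: [-1.804, -2.572, 0.0]
contact_force: [-0.2, 0.3, -1.2]
width: 0.0334
```

Call:
{"fn": "move_arm", "kwargs": {"motion": [[[0,0,0],[0,0,0]],[[0,0,0],[0,0,0]],[[0,0,0],[0,0,0]],[[0,0,0],[0,0,0]],[[0,0,0],[0,0,0]],[[0,0,0],[0,0,0]],[[0,0,0],[0,0,0]],[[0,0,0],[0,0,0]]]}}

```text
time_s: 16.05
tcp_pos: [0.5152, -0.2657, 0.1353]
orientation: [-1.804, -2.572, 0.0]
contact_force: [-0.2, 0.5, -0.7]
width: 0.0328
```

```bash
python3 - <<'E'
from h import *
plan((514.6,-267,234),110,8)
a=manip.get_image("scene")["image"][120:220,170:270]; b=manip.get_image("wrist")["image"][130:420,100:460]
cv2.imwrite("pics/sq.png",np.hstack([cv2.resize(a,(400,400)),cv2.resize(b,(400,400))]))
E
```

```text
t 16.05 tcp [ 515.2 -265.7  135.3] xang 109.9 F [-0.2  0.5 -0.7] w 0.0328
[ [-0.1, -0.1, -12.3] , [-0.0, -0.0, -0.01] ]
[ [-0.1, -0.1, -12.3] , [-0.0, -0.0, -0.01] ]
[ [-0.1, -0.1, -12.3] , [-0.0, -0.0, -0.01] ]
[ [-0.1, -0.1, -12.3] , [-0.0, -0.0, -0.01] ]
[ [-0.1, -0.1, -12.3] , [-0.0, -0.0, -0.01] ]
[ [-0.1, -0.1, -12.3] , [-0.0, -0.0, -0.01] ]
[ [-0.1, -0.1, -12.3] , [-0.0, -0.0, -0.01] ]
[ [-0.1, -0.1, -12.3] , [-0.0, -0.0, -0.01] ]
```

View pics/sq.png

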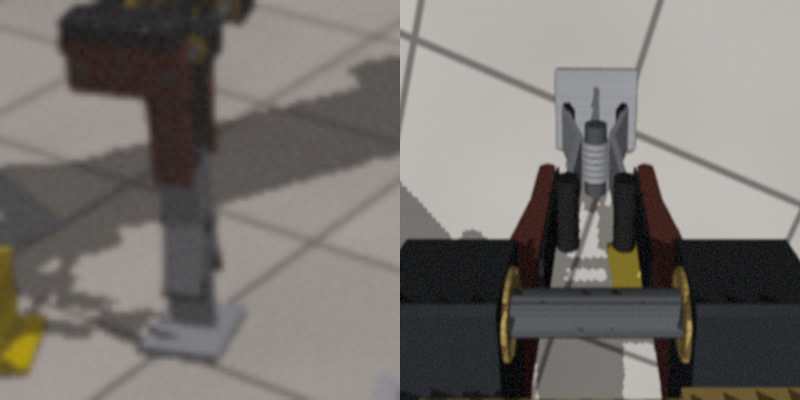

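The pictures show both bars between the pads, the jaws spread on either side of the tab plate, and the clip upright. I lift slowly at first.

Call:
{"fn": "move_arm", "kwargs": {"motion": [[[0,0,-4],[0,0,0]],[[0,0,-6],[0,0,0]],[[0,0,-8],[0,0,0]],[[0,0,-10],[0,0,0]],[[0,0,-12],[0,0,0]],[[0,0,-12],[0,0,0]],[[0,0,-12],[0,0,0]],[[0,0,-12],[0,0,0]]]}}

```text
time_s: 16.95
tcp_pos: [0.5152, -0.2658, 0.2127]
orientation: [1.804, 2.571, 0.0]
contact_force: [0.1, -0.3, -0.8]
width: 0.0335
```

Call:
{"fn": "move_arm", "kwargs": {"motion": [[[0,0,-12],[0,0,0]],[[0,0,-12],[0,0,0]],[[0,0,-8],[0,0,0]],[[0,0,-4],[0,0,0]],[[0,0,0],[0,0,0]],[[0,0,0],[0,0,0]],[[0,0,0],[0,0,0]],[[0,0,0],[0,0,0]]]}}

```text
time_s: 17.75
tcp_pos: [0.515, -0.2656, 0.2466]
orientation: [-1.803, -2.571, 0.0]
contact_force: [-0.4, 0.6, -0.5]
width: 0.0332
```

```bash
cat > cl.py <<'E'
from h import *
def clip():
    o=manip.get_obs(); R=Ro.from_rotvec(o["orientation"]).as_matrix(); p=np.array(o["tcp_pos"]); out=[]
    for n in("scene","wrist","top"):
        im=manip.get_image(n);P=cloud(im); L=(P-p)@R*1000; out.append(im["image"])
        m=(abs(L[...,1])<40)&(L[...,2]<105)&(L[...,2]>20)&(abs(L[...,0])<30)&(im["range_z"]>0)
        q=L[m]; print(n,len(q))
        for z in range(25,105,10):
            k=q[abs(q[:,2]-z)<5]
            if len(k)>3: print(z,len(k),"x",np.percentile(k[:,0],[2,98]).round(1),"y",np.percentile(k[:,1],[2,50,98]).round(1))
        if len(q): print("zmax",np.percentile(q[:,2],99))
        for th in("clip_jaw_p","clip_jaw_n","clip"):
            print(th,[(((np.array(d["at"])-p)@R*1000).round(0).tolist(),round(d["conf"],2)) for d in manip.search_frame(th,n)][:3])
    return out,p,R
E
python3 - <<'E'
from cl import *
plan((490,213.7,234),109.7,14)
im,p,R=clip()
s=manip.get_image("scene"); u,v=px(s,p-[0,0,.04]).astype(int); print(u,v)
a=s["image"][max(0,v-50):v+50,u-50:u+50]
cv2.imwrite("pics/up.png",np.hstack([cv2.resize(a,(400,400),interpolation=2),cv2.resize(im[1][130:420,100:460],(400,400))]))
E
```

```text
t 17.75 tcp [ 515.  -265.6  246.6] xang 109.9 F [-0.4  0.6 -0.5] w 0.0332
[ [32.8, 10.0, 0.9] , [-0.0, -0.0, 0.01] ]
[ [32.8, 10.0, 0.9] , [-0.0, -0.0, 0.01] ]
[ [32.8, 10.0, 0.9] , [-0.0, -0.0, 0.01] ]
[ [32.8, 10.0, 0.9] , [-0.0, -0.0, 0.01] ]
[ [32.8, 9.9, 0.9] , [-0.0, -0.0, 0.01] ]
[ [32.8, 9.9, 0.9] , [-0.0, -0.0, 0.01] ]
[ [32.8, 9.9, 0.9] , [-0.0, -0.0, 0.01] ]
[ [32.8, 9.9, 0.9] , [-0.0, -0.0, 0.01] ]
[ [32.8, 9.9, 0.9] , [-0.0, -0.0, 0.01] ]
[ [32.8, 9.9, 0.9] , [-0.0, -0.0, 0.01] ]
[ [32.8, 9.9, 0.9] , [-0.0, -0.0, 0.01] ]
[ [32.8, 9.9, 0.9] , [-0.0, -0.0, 0.01] ]
[ [32.8, 9.9, 0.9] , [-0.0, -0.0, 0.01] ]
[ [32.8, 9.9, 0.9] , [-0.0, -0.0, 0.01] ]
scene 473
25 44 x [-12.8  11.5] y [-12.2   9.8  13.1]
35 54 x [-10.8  11.2] y [-11.7   8.8  12.4]
45 69 x [-12.3  14.7] y [-12.4   7.6  11.2]
55 62 x [-12.9  15.6] y [-6.   9.  13.3]
65 55 x [-12.7  11.5] y [-13.9  11.5  15.2]
75 66 x [-12.6  11.7] y [-18.3  13.4  17. ]
85 77 x [-13.1  12.7] y [-19.6  15.7  20.1]
95 46 x [-12.   12.6] y [-19.8  16.   19.9]
zmax 96.49524903725195
clip_jaw_p [([6.0, -11.0, 42.0], 0.7), ([-3.0, 14.0,
[... 499 characters left out ...]
14.7  20.1]
zmax 92.0506935386956
clip_jaw_p [([3.0, -12.0, 3.0], 0.75), ([7.0, 10.0, 3.0], 0.71)]
clip_jaw_n [([3.0, -12.0, 3.0], 0.75), ([7.0, 10.0, 3.0], 0.71)]
clip [([3.0, 2.0, 24.0], 0.77), ([168.0, 265.0, 233.0], 0.47)]
top 101
35 5 x [ 8.9 11.9] y [6.3 7.4 9.1]
45 34 x [ 0.1 15.8] y [-4.9  1.   7.6]
55 15 x [-0.  15.6] y [-5.3  4.1 10.2]
65 9 x [-1.8 10.4] y [11.  12.2 13.4]
75 13 x [-4.3 11.1] y [11.7 14.9 16.3]
85 16 x [-7.4 12.2] y [11.1 17.  18.4]
95 7 x [-9.9 12.2] y [16.1 19.1 19.2]
zmax 92.87239626460422
clip_jaw_p [([9.0, 14.0, 60.0], 0.67), ([2.0, -1.0, 240.0], 0.47)]
clip_jaw_n [([9.0, 14.0, 60.0], 0.67), ([2.0, -1.0, 240.0], 0.47)]
clip [([10.0, 11.0, 51.0], 0.59)]
213 125
```

View pics/up.png

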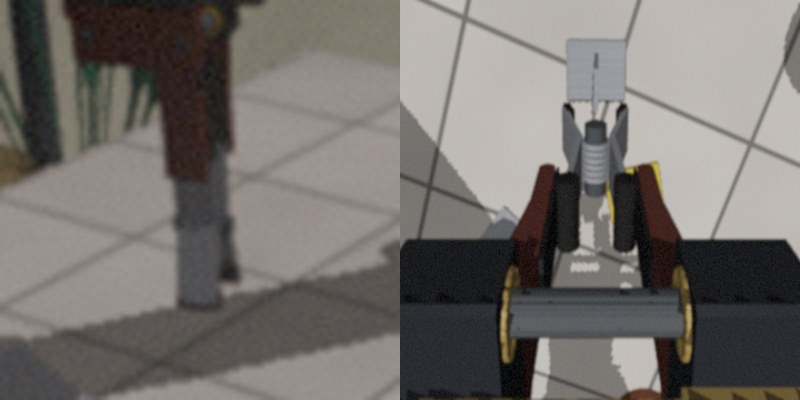

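The clip hangs upright in the grip: jaw tips about 20 mm either side of the middle on the outside, 93 mm below the TCP and 38 mm above the board's top. I carry it over the board.

Call:
{"fn": "move_arm", "kwargs": {"motion": [[[15,5,-1],[0,0,0]],[[25,8,-1],[0,0,0]],[[33,10,-1],[0,0,0]],[[35,10,-1],[0,0,0]],[[35,10,0],[0,0,0]],[[35,11,0],[0,0,0]],[[35,11,0],[0,0,0]],[[35,11,0],[0,0,0]]]}}

```text
time_s: 19.2
tcp_pos: [0.5015, -0.0043, 0.2517]
orientation: [1.803, 2.572, 0.001]
contact_force: [-0.0, 0.1, -1.0]
width: 0.033
```

Call:
{"fn": "move_arm", "kwargs": {"motion": [[[35,11,0],[0,0,0]],[[35,11,0],[0,0,0]],[[35,11,0],[0,0,0]],[[32,10,0],[0,0,0]],[[25,8,0],[0,0,0]],[[12,3,0],[0,0,0]],[[0,0,0],[0,0,0]],[[0,0,0],[0,0,0]]]}}

```text
time_s: 20.0
tcp_pos: [0.4936, 0.1749, 0.2514]
orientation: [1.804, 2.572, -0.001]
contact_force: [-0.5, -1.1, -0.6]
width: 0.0335
```

```bash
python3 - <<'E'
from cl import *
from bt import board
plan((490.3,213.7,230),109.7,1)
board(); 
E
```

```text
t 20.0 tcp [493.6 174.9 251.4] xang 109.91 F [-0.5 -1.1 -0.6] w 0.0335
[ [37.6, 10.1, 21.4] , [-0.01, 0.03, 0.21] ]
wrist 0.105 1140 [490.  213.4] [ 8.  89.1] 19.8 z [0.1153 0.1171] [0.4892 0.2149]
wrist 0.06 52 [492.7 194.1] [ 0.1 48.2] 19.9 z [0.067  0.0741] [0.493  0.1932]
scene 0.105 316 [490.3 213.9] [12.1 89.7] 18.8 z [0.112  0.1164] [0.4916 0.2147]
scene 0.06 290 [492.1 214.6] [ 7.7 90.1] 18.3 z [0.0676 0.0749] [0.4924 0.2152]
```

Board unmoved. I finish the lateral approach first and leave the descent for after a check.

Call:
{"fn": "move_arm", "kwargs": {"motion": [[[6,1.5,1],[0,0,0]],[[8,2.1,1],[0,0,0]],[[8,2.1,1],[0,0,0]],[[8,2.1,1],[0,0,0]],[[5,1.5,1],[0,0,0]],[[2.6,0.8,0],[0,0,0]],[[0,0,0],[0,0,0]],[[0,0,0],[0,0,0]]]}}

```text
time_s: 20.95
tcp_pos: [0.4905, 0.2141, 0.2464]
orientation: [1.804, 2.572, -0.0]
contact_force: [0.8, -0.9, -1.4]
width: 0.0333
```

```bash
python3 - <<'E'
from cl import *
plan((490.3,213.7,190),109.8,1)
im,p,R=clip()
cv2.imwrite("pics/ov.png",np.hstack([cv2.resize(im[1][30:420,80:480],(400,390)),cv2.resize(im[0][110:300,340:520],(380,390))]))
E
```

```text
t 20.95 tcp [490.5 214.1 246.4] xang 109.91 F [ 0.8 -0.9 -1.4] w 0.0333
[ [-0.3, -0.3, 56.4] , [-0.0, 0.01, 0.11] ]
scene 623
25 54 x [-13.2  10.5] y [-13.   10.1  12.5]
35 72 x [-12.8  10.2] y [-11.4   9.6  12.2]
45 86 x [-16.   13.5] y [-10.1   8.4  10.9]
55 99 x [-16.8  14.1] y [ 0.5  9.1 12.8]
65 75 x [-12.5  10.1] y [-4.9 12.1 15.2]
75 89 x [-12.6  10.5] y [-17.4  14.7  18.8]
85 89 x [-13.7  11. ] y [-19.1  16.5  20.4]
95 59 x [-14.   11.1] y [-18.2  18.3  20.5]
zmax 96.34563900034298
clip_jaw_p [([-5.0, 15.0, 62.0], 0.82), ([-400.0, 107.0, 182.0], 0.62)]
clip_jaw_n [([-5.0, 15.0, 62.0], 0.82), ([-400.0, 107.0, 182.0], 0.62)]
clip [([-5.0, 8.0, 57.0], 0.78)]
wrist 2697
25 151 x [ 1.6 11. ] y [-12.5   8.2  11.4]
35 227 x [-12.4  11. ] y [-11.4   7.2  10.2]
45 1240 x [-16.3  14.3] y [-8.9 -0.8  7.5]
55 293 x [-16.7  14.8] y [-13.1  -0.2  11.5]
65 184 x [-5.  10.9] y [-16.4 -13.3  14.1]
75 222 x [-12.2  10.8] y [-19.2 -16.3  16.7]
85 299 x [-12.7  11.7] y [-21.9 -13.8  19.1]
95 81 x [-12.   11.8] y [-22.4  14.5  19.9]
zmax 92.19738037552368
clip_jaw_p [([6.0, 11.0, 0.0], 0.72), ([3.0, -9.0, 1.0], 0.69), ([-109.0, 196.0, 173.0], 0.61)]
clip_jaw_n [([6.0, 11.0, 0.0], 0.72), ([3.0, -9.0, 1.0], 0.69), ([-109.0, 196.0, 173.0], 0.61)]
clip [([-0.0, 1.0, 25.0], 0.61), ([-1.0, 9.0, 4.0], 0.32)]
top 223
25 18 x [-13.3  10.1] y [-13.3   8.   10.1]
35 17 x [-12.9   0.6] y [-13.2   6.6   9.5]
45 47 x [-15.3   1.1] y [-12.1  -0.7   7.4]
55 44 x [-16.7   3.1] y [-13.8  -3.3   6.7]
65 23 x [-14.9   0.7] y [-17.1 -15.2  11.3]
75 20 x [-12.8   1.6] y [-19.5 -18.   14. ]
85 37 x [-13.9   4.5] y [-22.7 -19.8  15.3]
95 17 x [-14.    9.6] y [-23.2 -21.9  18.8]
zmax 95.0308020575257
clip_jaw_p [([-11.0, 10.0, 28.0], 0.55)]
clip_jaw_n [([-11.0, 10.0, 28.0], 0.55)]
clip [([-135.0, 193.0, 162.0], 0.61), ([-11.0, 0.0, 54.0], 0.56)]
```

View pics/ov.png

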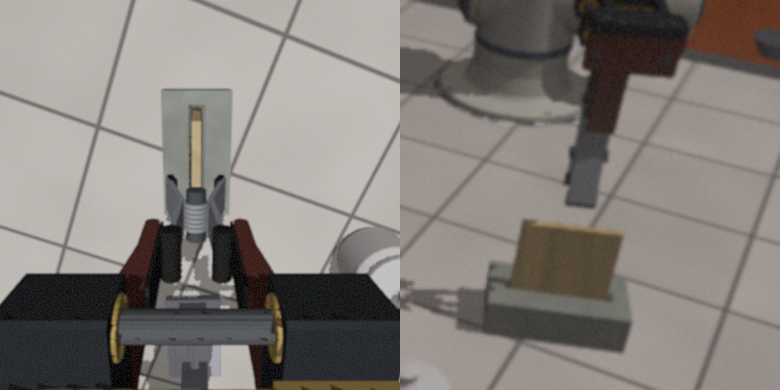

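The wrist picture shows the pin (column 196) right over the board's edge (196), with a jaw on each side. The scene picture shows the clip above the middle of the board. I descend 56 mm.

Call:
{"fn": "move_arm", "kwargs": {"motion": [[[0,0,5],[0,0,0]],[[0,0,8],[0,0,0]],[[0,0,9],[0,0,0]],[[0,0,9],[0,0,0]],[[0,0,9],[0,0,0]],[[0,0,8],[0,0,0]],[[0,0,5],[0,0,0]],[[0,0,3],[0,0,0]]]}}

```text
time_s: 22.35
tcp_pos: [0.4903, 0.214, 0.1896]
orientation: [-1.804, -2.572, 0.001]
contact_force: [0.2, -0.2, -0.0]
width: 0.033
```

Call:
{"fn": "move_arm", "kwargs": {"motion": [[[0,0,0],[0,0,0]],[[0,0,0],[0,0,0]],[[0,0,0],[0,0,0]],[[0,0,0],[0,0,0]],[[0,0,0],[0,0,0]],[[0,0,0],[0,0,0]],[[0,0,0],[0,0,0]],[[0,0,0],[0,0,0]]]}}

```text
time_s: 23.15
tcp_pos: [0.4905, 0.2141, 0.1903]
orientation: [-1.804, -2.572, 0.0]
contact_force: [0.0, 0.6, -0.7]
width: 0.0335
```

```bash
python3 - <<'E'
from cl import *
from bt import board
plan((490.3,213.7,190),109.8,1); board()
w=manip.get_image("wrist")["image"]; s=manip.get_image("scene")["image"]
cv2.imwrite("pics/end.png",np.hstack([cv2.resize(w[30:420,80:480],(400,390)),cv2.resize(s[140:280,360:500],(390,390))]))
E
```

```text
t 23.15 tcp [490.5 214.1 190.3] xang 109.9 F [ 0.   0.6 -0.7] w 0.0335
[ [-0.3, -0.3, 0.3] , [-0.0, 0.0, 0.1] ]
wrist 0.105 1391 [489.2 213.7] [39.1 89.7] 18.9 z [0.1152 0.1243] [0.4857 0.2236]
wrist 0.06 32 [474.5 255.5] [7.8 1. ] 23.9 z [0.0686 0.0749] [0.4746 0.2557]
top 0.105 111 [491.8 190.1] [38.3 42. ] 8.0 z [0.1139 0.1243] [0.4921 0.1921]
top 0.06 25 [493.1 190.3] [ 6.6 45.1] 28.2 z [0.0679 0.0749] [0.495  0.1873]
scene 0.105 372 [492.  213.5] [37.6 87.4] 2.2 z [0.1133 0.1248] [0.4959 0.2151]
scene 0.06 283 [492.8 214.6] [ 7.3 89.7] 18.3 z [0.0675 0.0747] [0.4926 0.2151]
```

View pics/end.png

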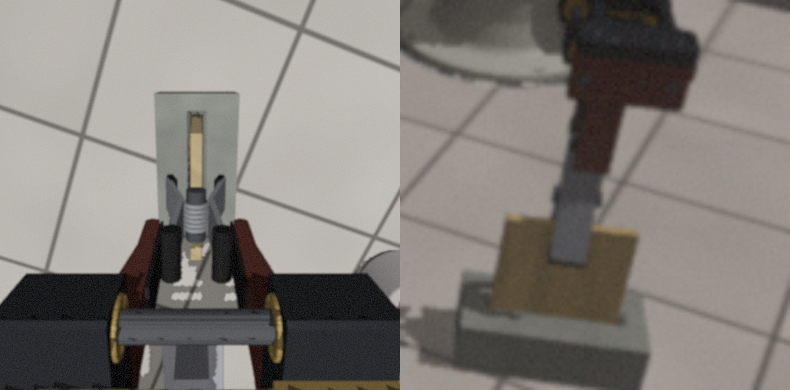

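The pictures show the clip astride the middle of the board: one jaw on each side at (172,190) and (218,190), with the front tip well below the top edge. The board is still home and the contact force is near zero, so I hand in.

```bash
python3 -c "
from bench import manip
print(manip.finish_job()); o=manip.get_obs(); print(o['time_s'],o['width'],o['contact_force'])"
```

```text
the job is handed in; nothing more can be done
None
the job is handed in; nothing more can be done
```

I slid the board up out of the holder, stood it in the foot's slot and let go. Then I squeezed the clip, lifted it off its tab and left it held open astride the middle of the board's top edge. I handed in at about 23 s of the 64 s allowed; no verdict is reported.

**Last checks**
- **Board:** its top is at z ≈ 115 mm, which is where it should be when fully home. Its top centre was within about 1 mm of the foot's centre, with no visible lean; both were measured just before the clip came down.
- **Clip:** the jaw tips are at about z = 97 mm, roughly 18 mm below the top edge. From their measured outer faces, each should clear the board by about 12 mm. The tool force was near zero, so nothing suggests contact with the board.
- **Bystanders:** the arm never went near the jar, the mate or the brush. I did not measure them again at the end.

**Disagreements**
- The finger opening read 33 mm, where 37 mm was given for a fully squeezed clip. The depth images still showed the jaws wide open, about 40 mm over their outsides.
- The networks' jaw-tip points were unreliable, so I used the depth measurements instead.

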